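# Load the moulding form into its bench holder and lock it with the keeper

## Robot

A 7-joint arm with a two-finger parallel gripper is mounted at the origin on a cart in front of the work surface, level with it; the furniture and walls round the work are solid. World frame = base frame: x ahead of the robot, y to its left, z up, the work surface at z = 0. Lengths are in m, angles in rad, forces in N, time in s.
With the tool pointing down it reaches from about 0.425 to 0.875 m from the base axis. Payload 8.4 kg.
Tool frame: the origin (TCP) lies on the centre line of the jaws, within the pads' length; the fingertips stand 25 mm ahead of it and the grasp point (between the pads) lies 6 mm ahead of it; z points along the fingers, y is the line along which they close (so a half turn about z gives the same grasp; the last joint's range is limited). The gripper opens to 85 mm and grips with 20 to 120 N. Pads are 22 mm wide; open, the fingers measure 114 mm over their backs; the gripper's body (76 mm by 85 mm) begins 54 mm behind the grasp point. The pads swing forward as they close: fully open they stand 13 mm farther back than shut.
Start: joints at [-1.396, 0.333, 0.04, 1.465, -0.013, 1.343, -0.059], TCP at [0.176, 0.626, 0.256] pointing down, gripper open.
Joint ranges: [-2.58, 2.58], [-0.38, 2.09], [-1.3, 1.39], [0.25, 2.4], [-1.5, 4.64], [0.08, 2.09], [-2.65, 2.65]. Speed limits (rad/s): [2.22, 2.22, 2.79, 2.79, 3.14, 3.14, 3.14].

## Interface

Orientations are given as a unit quaternion [x, y, z, w].
In Python, from bench import observe, grab_frame, camera_info, job_done gives the robot as it stands. The module is installed in compiled form; this text tells all that it offers.
- The arm moves only by the tool move_arm, never from a script. Its argument "targets" is a list of rows, each a list of 7 numbers: the shift along the world's x, y, z in m, then the turn, a rotation vector about the world's x, y, z in degrees, then the opening, from 0 (shut) to 1 (fully open). In form: [[tx, ty, tz, wx, wy, wz, grip], ...]. A call has 1 to 12 rows; each row is the pose to reach, as a shift and turn from the pose commanded when the call began; what a row does not reach only later rows make up. A row lasts 1/10 s, in which the tool goes at most 50 mm and 8.59 degrees, less where a joint would pass 70% of its speed; a pose out of reach is approached as far as the arm can. A call with a gripper value outside its range is refused whole. The fingers move at their own pace and stop on an object; "grip_force" is the grip in N (left out, the last holds). Time passes only in rows, so rows that repeat a pose let the fingers close. It gives the time, the measured TCP pose, the force, the opening and the grip force at its end, in the units of the state.
- observe(): the state, without advancing time (a new reading comes with each control period).
- grab_frame(name): name is "side" or "top"; returns the picture (480x640x3 uint8, red, green, blue); there is no depth.
- camera_info(name): a dict with "camera_matrix" (3x3 intrinsics, pixels), "D" ([k1, k2, p1, p2, k3] as OpenCV has them; the pictures are not rectified), "origin" and "orientation" of the camera in the world. Camera axes: x right, y down, z forward; pixel columns grow to the right and rows downward; lengths in m; the calibration is good to about 2 mm. A picture is of the moment at which its call begins. camera_info takes no time and is no camera call.
- job_done(): hands the job in; it is judged then, once.
The state is a dict: "clock": time; "q": joint angles; "qvel": joint speeds; "joint_efforts": joint torques, N m; "ee_pos": TCP position; "orientation": TCP orientation; "wrist_force": force on the tool from outside, world axes, zero at the start; "wrist_torque": the same for the moment, N m; "opening": finger opening in m; "grasp_force": force on a finger pad.
Only numpy, scipy, OpenCV 4.12 (cv2) and the standard library are available. Lean on these libraries where they do the work, as an engineer would, in place of code of your own. Each camera call takes 0.05 s, during which the arm holds its last target. There are 200 camera calls.

## Task

Swing the brass keeper of the green holder clear of the pocket, then lower the wooden moulding form (do not drop it) into the pocket, round end to round end, so that it sits flat on the pocket floor. Then swing the keeper fully back to its stop, over the square end of the form, and let go. Leave the other things on the table where they are.

Things in the scene. Friction and masses are not known exactly. Their poses are not given: they have to be found in the camera images.
- form: Loose wooden moulding form: pale flange 130 x 80 x 12 mm with a dark raised plug centred on it, 80 long, 44 wide (y; grip here), its top 44 mm above the underside. Origin: centre of the underside. x runs lengthwise to the round end (flange there a half circle, radius 40 mm; plug round too); the other end is square. z up.
- form_round_end (a point): Outermost point of the form's round end, at the underside; 65 mm along +x from the form's origin.
- holder: Fixed green holder: base plate 8 mm thick, 174 x 124 mm, a lug on its +y side carries the keeper; walls 14 mm thick, tops 20 mm above the table, enclose a pocket 134 x 84 x 12 mm deep, shaped as the form's flange 2 mm spare all round, 5 mm at the chamfered mouth. Origin: on the table below the pocket's centre; x to the pocket's round end, z up. Seated, flange and walls are flush.
- pocket (a point): Centre of the pocket floor, 8 mm above the table; axes as the holder's. The seated form's origin lies here.
- pocket_round_end (a point): Middle of the pocket's round end at the floor; 67 mm along +x from the pocket centre.
- keeper (a joint): Angle (rad) of the brass keeper bar, 16 mm wide, 7 thick, underside 22.5 mm above the table, on a vertical pivot. 0 = closed stop: tip 64 mm from the pivot toward the holder's -y, over the pocket's square end. Grows to 1.15 (open stop) clockwise from above (tip toward holder -x, post toward +x); clear of the pocket from 0.75. Stays where left.
- keeper_hinge (a point): The keeper's pivot axis, at the height of the bar's underside (22.5 mm above the table); in the holder's frame at x -54, y +78 mm.
- keeper_post (a point): Middle of the keeper's red upright grip post, 16 mm in diameter, standing from 29.5 to 66.5 mm above the table (this point at 47.5 mm), on the bar's tail 40 mm from the pivot; straight toward the holder's +y from the pivot when closed.
- cork_block: Bystander, leave alone: cork sanding block 56 x 96 x 28 mm; origin centre of the underside.
- masking_tape: Bystander, leave alone: roll of masking tape lying flat, 106 mm in diameter, 25 mm high; origin centre of the underside.
- beeswax: Bystander, leave alone: round puck of beeswax, 55 mm in diameter, 21 mm high; origin centre of the underside.
- mallet: Bystander, leave alone: mallet with white head and wooden handle, 90 x 236 x 53 mm; lying at the left; origin centre of the underside.
Mind the look-alikes: they are no part of the job. Of the things like the form, leave any that is orange; of the rest the smaller one is meant.

How it is judged:
On the way, in this order (a step that is already met when the one before it is completed fails the run):
1. the keeper is swung clear of the pocket (0.75 rad or more) (value of joint keeper above 0.75 rad), for 0.2 s.
2. the form sits flat in the pocket (horizontal distance between form and pocket below 0.005 m and z of form in the frame of pocket below 0.0025 m and angle between form's own z axis and vertical below 0.03 rad and angle between the x axis of form and the x axis of holder, either way round below 0.07 rad and horizontal distance between form_round_end and pocket_round_end below 0.008 m), for 0.2 s.
At the end, for the whole second after the job is handed in: The form rests in the pocket with its underside within 2.5 mm of the floor, within 5 mm of the pocket centre, level within 0.03 rad, lengthwise within 0.07 rad of the holder, its round end within 8 mm of the pocket's; the keeper is back within 0.12 rad of its closed stop, and the form is at rest (all of step 2 and value of joint keeper below 0.12 rad and linear speed of form below 0.01 m/s); the robot touches nothing.
It fails at once if a bystander is moved by more than 30 mm (distance of any of cork_block, masking_tape, beeswax, mallet from where it was at the start of the episode above 0.03 m).
It fails at once if the form is dropped into the pocket (over it, not held, faster than 0.4 m/s) (horizontal distance between form and pocket below 0.04 m and contact force between the fingers and form below 0.2 N and linear speed of form above 0.4 m/s).
It also fails if it takes over 67 s, if anything falls off the work surface, if the arm or the gripper's body presses on something with over 40 N, if the wrist force passes 120 N, or if a joint passes its speed limit or range.

## Working session

There is one attempt and no reset: what is moved stays moved. The work goes in short steps, Python scripts to look and compute and a tool call to move; the robot and the scene stay as the last step left them, time stands still between calls to the robot, and variables do not carry over. Pictures are saved under pics/ and viewed, at most 10 in all, crops included, and the job is handed in when it is done.

Besides the shell and the picture viewer there is one more tool, called after "Call:" as a command line: name --pt "numbers of a row" for each row, then --argument value for the rest. move_arm: Moves the arm, as the interface text tells. Its arguments: {"type":"object","properties":{"targets":{"type":"array"},"grip_force":{"type":"number"}},"required":["targets"]}

```bash
mkdir -p pics
cat > h.py <<'E'
import numpy as np, cv2
from scipy.spatial.transform import Rotation as R
from bench import *
def cam(n):
    c=camera_info(n); return np.array(c["camera_matrix"],float),np.array(c["D"],float),np.array(c["origin"],float),R.from_quat(c["orientation"]).as_matrix()
def ray(n,px,z):
    K,D,o,M=cam(n)
    u=cv2.undistortPoints(np.array(px,float).reshape(-1,1,2),K,D).reshape(-1,2)
    d=np.c_[u,np.ones(len(u))]@M.T
    return o+d*((z-o[2])/d[:,2])[:,None]
def proj(n,P):
    K,D,o,M=cam(n)
    p=(np.array(P,float).reshape(-1,3)-o)@M
    return cv2.projectPoints(p,np.zeros(3),np.zeros(3),K,D)[0].reshape(-1,2)
def shot(n,f):
    im=grab_frame(n); cv2.imwrite(f,im[:,:,::-1]); return im
E
python3 - <<'E'
from h import *
for n in("top","side"):
    shot(n,f"pics/{n}0.png"); print(cam(n))
print(observe())
E
```

```text
(array([[599.06741471,   0.        , 322.32334505],
       [  0.        , 599.06741471, 236.55676421],
       [  0.        ,   0.        ,   1.        ]]), array([-0.0821097,  0.       ,  0.       ,  0.       ,  0.       ]), array([ 0.41302132, -0.10133581,  1.6671373 ]), array([[ 0.00409984, -0.99521443,  0.09762904],
       [-0.99997224, -0.00468758, -0.00579155],
       [ 0.00622148, -0.09760259, -0.99520602]]))
(array([[564.952877  ,   0.        , 323.49364977],
       [  0.        , 564.952877  , 237.7401626 ],
       [  0.        ,   0.        ,   1.        ]]), array([-0.05824447,  0.        ,  0.        ,  0.        ,  0.        ]), array([-0.04596912, -1.69259253,  0.68738755]), array([[ 0.93392426, -0.12689719,  0.33418942],
       [-0.35741733, -0.31529112,  0.87911567],
       [-0.00619035, -0.94047255, -0.33981328]]))
{'clock': 0.1, 'q': array([-1.39619304,  0.33382288,  0.0398743 ,  1.4661846 , -0.01337095,
        1.34330437, -0.05850567]), 'qvel': array([ 1.00671917e-03, -1.20887051e-04, -2.32558781e-03, -9.39410949e-04,
        1.44034958e-03,  1.13968409e-03,  2.61203897e-05]), 'joint_efforts': array([ 3.86545173e-03, -6.60021758e+01,  1.37009706e+00, -4.06482875e+01,
        1.70105923e-02,  8.93845718e-03,  5.79971834e-05]), 'ee_pos': array([0.17568626, 0.6254141 , 0.25552056]), 'orientation': array([ 1.36482126e-01,  9.90642267e-01, -7.25948590e-04, -3.69834484e-05]), 'wrist_force': array([-0.2216225 ,  0.12096566,  0.69762607]), 'wrist_torque': array([ 0.01143385, -0.00877729,  0.05148818]), 'grasp_force': 0.0, 'opening': 0.08516700392406888}
```

View pics/top0.png

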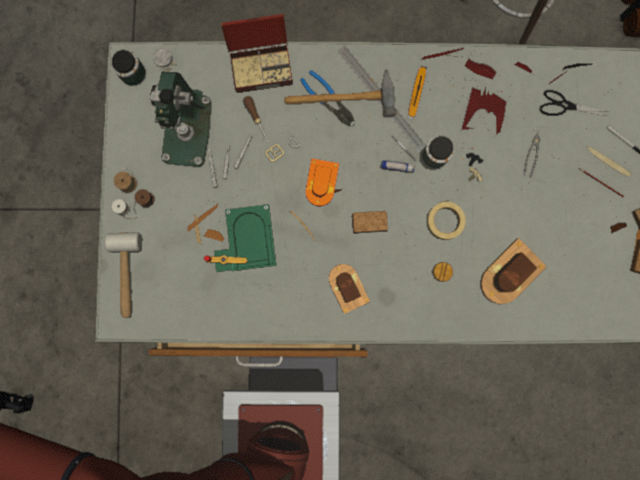

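View pics/side0.png

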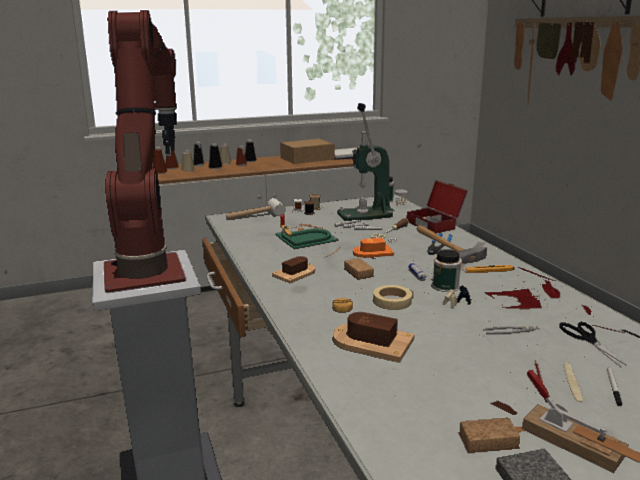

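The form could be any of three: orange at (322,183), the small wooden one at (348,288), or the large wooden one at (513,271). By the description it is the small wooden one at (348,288). The holder is at (249,238), with its post at (208,259). Next is one close crop to check this.

Run:
```python
from h import *
im=cv2.imread("pics/top0.png")[195:320,190:390]
cv2.imwrite("pics/crop0.png",cv2.resize(im,None,fx=4,fy=4,interpolation=cv2.INTER_CUBIC))
print(ray("top",[(348,288),(249,238)],0.01), ray("top",[(208,259)],0.0665))
print(proj("top",[[0,0,0],[.5,0,0]]))
```

```text
[[ 0.43330161 -0.18240955  0.01      ]
 [ 0.57059355  0.09285678  0.01      ]] [[0.50816178 0.19550025 0.0665    ]]
[[280.79303086 446.51368953]
 [282.33083207 263.73820443]]
```

View pics/crop0.png

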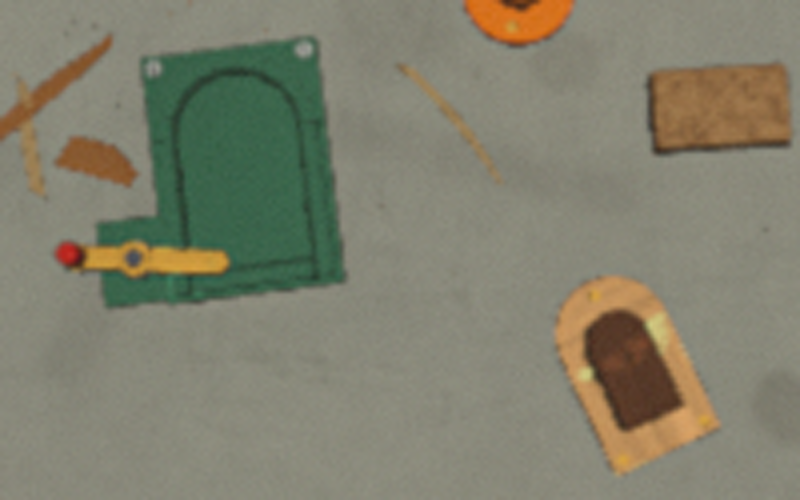

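The crop confirms it: the small pale wooden form has its round end up (towards +x) at crop (605,285). The holder pocket's round end is also up at (238,70), and the keeper lies over the square end with its red post at (68,253). I'll fit the poses by silhouette.

```bash
cat > fit.py <<'E'
from h import *
from scipy.optimize import minimize
def rect(x0,x1,y0,y1,z): return [[x0,y0,z],[x1,y0,z],[x1,y1,z],[x0,y1,z]]
def dshape(xs,xc,r,z):
    a=np.linspace(-np.pi/2,np.pi/2,25)
    return [[xs,-r,z],*[[xc+r*np.cos(t),r*np.sin(t),z] for t in a],[xs,r,z]]
FORM=[np.array(dshape(-.065,.025,.04,0)+dshape(-.065,.025,.04,.012)),
      np.array(dshape(-.04,.018,.022,.012)+dshape(-.04,.018,.022,.044))]
def holder(p): # lug x0,x1,y1
    return [np.array(rect(-.087,.087,-.062,.062,0)+rect(-.087,.087,-.062,.062,.008)),
            np.array(rect(p[0],p[1],0,p[2],0)+rect(p[0],p[1],0,p[2],.008))]
def place(P,p):
    c,s=np.cos(p[2]),np.sin(p[2]); P=np.asarray(P,float)
    return np.c_[p[0]+c*P[:,0]-s*P[:,1],p[1]+s*P[:,0]+c*P[:,1],P[:,2]+(p[3] if len(p)>3 else 0)]
def render(n,hulls,p,S=8):
    m=np.zeros((480*S//1,640*S//1),np.uint8) if 0 else None
    return m
def cost(n,hulls,p,mask,ign,box,S=8):
    x0,y0,x1,y1=box; c=np.zeros(((y1-y0)*S,(x1-x0)*S),np.float32)
    for h in hulls:
        u=(proj(n,place(h,p))-[x0,y0]+.5)*S-.5
        cv2.fillConvexPoly(c,cv2.convexHull(np.round(u*16).astype(np.int32)),1,shift=4)
    c=cv2.resize(c,(x1-x0,y1-y0),interpolation=cv2.INTER_AREA)
    return ((c-mask)**2)[~ign].sum()
E
sed -i '/^def render/,/return m$/d' fit.py
cat > go.py <<'E'
from fit import *
def nm(f,x,st):
    x=np.array(x,float)
    for k in(1,.3):
        x=minimize(f,x,method="Nelder-Mead",options=dict(initial_simplex=np.vstack([x]+[x+k*np.eye(len(x))[i]*st[i] for i in range(len(x))]),xatol=1e-5,fatol=1e-3,maxiter=600)).x
    return x
def hsv(n,box):
    im=cv2.imread(f"pics/{n}0.png"); x0,y0,x1,y1=box
    return [a.astype(int) for a in cv2.split(cv2.cvtColor(im[y0:y1,x0:x1],cv2.COLOR_BGR2HSV))]
for n,fb,hb in(("top",(320,255,380,320),(195,195,285,285)),("side",(265,250,325,290),(270,220,345,250))):
    h,s,v=hsv(n,fb); m=((h<25)|(h>165))&(s>75); m=m.astype(np.float32); ig=np.zeros(m.shape,bool)
    f=lambda p:cost(n,FORM,p,m,ig,fb)
    p=nm(f,[.433,-.182,.4],[.01,.01,.1]); print(n,"form",p.round(4),f(p),m.sum())
    h,s,v=hsv(n,hb); g=((h>60)&(h<100)&(s>70)).astype(np.float32)
    ig=((h<35)|(h>165))&(s>110); ig=cv2.dilate(ig.astype(np.uint8),np.ones((3,3)))>0
    if n=="top":
        f=lambda p:cost(n,holder(p[3:]),p[:3],g,ig,hb)
        q=nm(f,[.5706,.0929,.12,-.08,-.03,.09],[.01,.01,.1,.01,.01,.01]); print("holder",q.round(4),f(q),g.sum()); L=q[3:]
    else:
        W=[np.array(rect(-.081,.025,-.056,.056,.008)+rect(-.081,.025,-.056,.056,.02)),np.array(dshape(-.081,.025,.056,.02))]
        f=lambda p:cost(n,holder(L)+W,p,g,ig,hb)
        q2=nm(f,q[:3],[.01,.01,.05]); print("side holder",q2.round(4),f(q2),g.sum())
# keeper from top
h,s,v=hsv("top",(195,240,260,275)); x=np.array([195,240])
r=((h<8)|(h>170))&(s>150)&(v>80); c=np.argwhere(r).mean(0)[::-1]+x; print("red",c,r.sum())
post=ray("top",c,.0665-.004)[0,:2]; y=(h>15)&(h<35)&(s>110); ys=np.argwhere(y)[:,::-1]+x
vx,vy,a,b=cv2.fitLine(ys.astype(np.float32),cv2.DIST_HUBER,0,.01,.01).ravel()
e=ray("top",[[a,b],[a-20*vx,b-20*vy]],.0295); d=e[1]-e[0]; print("bar ang",np.arctan2(d[1],d[0]),"y ext",ys.min(0),ys.max(0))
hin=place([[-.054,.078,0]],q[:3])[0,:2]; pv=post-hin
print("hinge",hin,"post",post,"r",np.hypot(*pv),"keeper",q[2]+np.pi/2-np.arctan2(pv[1],pv[0]))
E
python3 go.py
```

```text
top form [ 0.4384 -0.1787  0.4422] 32.0708 1281.0
holder [ 0.5738  0.0912  0.1104 -0.0836 -0.0281  0.1015] 160.02954 2648.0
side form [ 0.4387 -0.1787  0.493 ] 44.799316 684.0
side holder [0.5749 0.0972 0.1023] 70.94751 701.0
red [206.91666667 257.91666667] 24
bar ang 1.5325114059673697 y ext [198 240] [246 263]
hinge [0.51156084 0.16276187] post [0.51129788 0.19923054] r 0.0364696264260075 keeper 0.10317808813332219
```

```bash
cat > ov.py <<'E'
from fit import *
def overlay(src,out,F,H,box,k=4,n="top"):
    x0,y0,x1,y1=box
    im=cv2.resize(cv2.imread(src)[y0:y1,x0:x1],None,fx=k,fy=k,interpolation=cv2.INTER_CUBIC)
    def pl(P,p,c): cv2.polylines(im,[np.round(((proj(n,place(P,p))-[x0,y0]+.5)*k-.5)*16).astype(np.int32)],True,c,1,cv2.LINE_AA,4)
    if F is not None: pl(dshape(-.065,.025,.04,.012),F,(255,0,0)); pl(dshape(-.04,.018,.022,.044),F,(255,255,0))
    pl(rect(-.087,.087,-.062,.062,.008),H,(255,0,255)); pl(dshape(-.07,.025,.045,.02),H,(0,255,255)); pl(dshape(-.067,.025,.042,.008),H,(255,255,255))
    a=np.linspace(0,6.28,20); pl(np.c_[-.054+.012*np.cos(a),.078+.012*np.sin(a),0*a+.0295],H,(255,0,0))
    cv2.imwrite(out,im)
if __name__=="__main__": overlay("pics/top0.png","pics/ov1.png",[.4384,-.1787,.4422],[.5738,.0912,.1104],(190,195,390,320))
E
python3 ov.py
```

```text
(no output)
```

View pics/ov1.png

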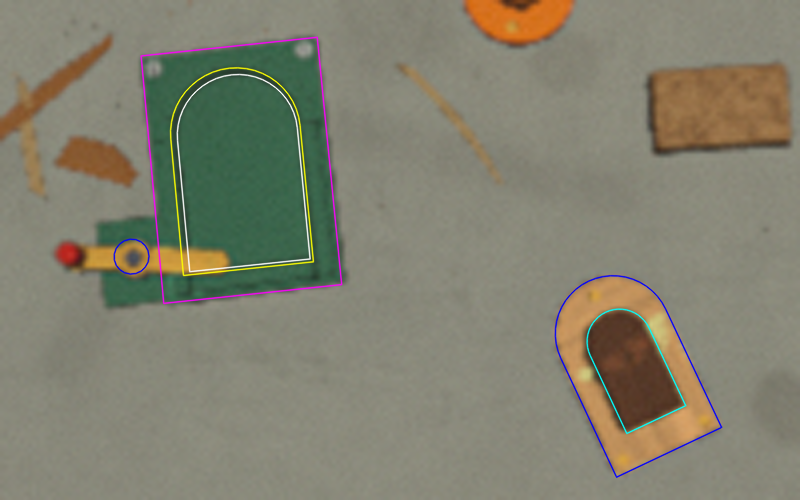

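```bash
cat > fit2.py <<'E'
from fit import *
exec(open("go.py").read().split("for n,fb")[0].split("import *")[1])
b=(200,195,285,285); x0,y0,x1,y1=b
h,s,v=hsv("top",b); g=((h>55)&(h<100)&(s>60)).astype(np.uint8)
k=((h<35)|(h>165))&(s>100)
Y,X=np.mgrid[y0:y1,x0:x1]
ig=(cv2.dilate(k.astype(np.uint8),np.ones((5,5)))>0)|((X<226)&(Y<248))&(g==0)&(X<222)|(X<229)&(Y>247)
cl=cv2.morphologyEx(g,cv2.MORPH_CLOSE,np.ones((5,5)))
f=lambda p:cost("top",holder([-.08,-.03,.07]),p[:3],cl.astype(np.float32),ig,b)
q=nm(f,[.5738,.0912,.1104],[.01,.01,.05]); print(q.round(4),f(q))
# pocket line darkness
im=cv2.imread("pics/top0.png",0).astype(np.float32); im=im-cv2.GaussianBlur(im,(0,0),4)
pts=np.array(dshape(-.065,.025,1,0))
def line(p,off):
    a=np.linspace(-1.5,1.5,40); r=.042+off
    P=[[.025+r*np.cos(t),r*np.sin(t),0] for t in a]+[[x,-r,0] for x in np.linspace(-.06,.025,40)]+[[x,r,0] for x in np.linspace(-.02,.025,20)]
    P=np.array(P); P[:,2]=.02 if off>.001 else .014
    u=proj("top",place(P,p)).astype(np.float32)
    return cv2.remap(im,u[None,:,0],u[None,:,1],cv2.INTER_LINEAR).mean()
for off in(0,.0015,.003):
    f2=lambda p:line(p,off)
    r=nm(f2,[.5738,.0905,.115],[.004,.004,.03]); print(off,r.round(4),f2(r))
E
python3 fit2.py
```

```text
[0.5734 0.0913 0.1189] 102.43506
0 [0.5755 0.0902 0.1442] -15.93187
0.0015 [0.5727 0.0897 0.1309] -17.14428Traceback (most recent call last):
  File "fit2.py", line 22, in <module>
    r=nm(f2,[.5738,.0905,.115],[.004,.004,.03]); print(off,r.round(4),f2(r))
  File "<string>", line 5, in nm
    res = _minimize_neldermead(fun, x0, args, callback, bounds=bounds,
                               **options)
    fxcc = func(xcc)
    fx = function(np.copy(x), *(wrapper_args + args))
  File "fit2.py", line 21, in <lambda>
    f2=lambda p:line(p,off)
                ~~~~^^^^^^^
  File "fit2.py", line 18, in line
    u=proj("top",place(P,p)).astype(np.float32)
      ~~~~^^^^^^^^^^^^^^^^^^
  File "h.py", line 12, in proj
    K,D,o,M=cam(n)
            ~~~^^^
  File "h.py", line 5, in cam
    c=camera_info(n); return np.array(c["camera_matrix"],float),np.array(c["D"],float),np.array(c["origin"],float),R.from_quat(c["orientation"]).as_matrix()
ValueError: time passes only in moves, steps and waits
```

The overlay matches within about 2 mm. I'll use form (0.438,-0.179), heading 25.3°, and holder (0.5735,0.0905), heading 7°. The hinge is then at (0.510,0.161) and the post at about (0.511,0.201). Moving above the post with the jaw line at about 150°.

Call:
move_arm --pt "0.335 -0.425 -0.05 0 0 76 0.55" --pt "0.335 -0.425 -0.05 0 0 76 0.55" --pt "0.335 -0.425 -0.05 0 0 76 0.55" --pt "0.335 -0.425 -0.05 0 0 76 0.55" --pt "0.335 -0.425 -0.05 0 0 76 0.55" --pt "0.335 -0.425 -0.05 0 0 76 0.55" --pt "0.335 -0.425 -0.05 0 0 76 0.55" --pt "0.335 -0.425 -0.05 0 0 76 0.55" --pt "0.335 -0.425 -0.05 0 0 76 0.55" --pt "0.335 -0.425 -0.05 0 0 76 0.55" --pt "0.335 -0.425 -0.05 0 0 76 0.55" --pt "0.335 -0.425 -0.05 0 0 76 0.55"

```text
clock: 1.3
ee_pos: [0.513, 0.1955, 0.2058]
orientation: [-0.5, 0.866, -0.001, -0.0]
wrist_force: [0.1, 1.2, -0.1]
opening: 0.0473
grasp_force: 0.0
```

Call:
move_arm --pt "0 0 -0.05 0 0 0 0.55" --pt "0 0 -0.09 0 0 0 0.55" --pt "0 0 -0.09 0 0 0 0.55" --pt "0 0 -0.09 0 0 0 0.55"

```text
clock: 1.7
ee_pos: [0.5106, 0.2007, 0.1167]
orientation: [-0.502, 0.865, -0.0, -0.001]
wrist_force: [-0.5, 0.1, 0.4]
opening: 0.0467
grasp_force: 0.0
```

```bash
python3 - <<'E'
from h import *
import numpy as np
np.save("cams.npy",np.array({n:cam(n) for n in("top","side")},dtype=object),allow_pickle=True)
s=observe(); print(s["ee_pos"],s["opening"])
a=shot("top","pics/top1.png"); b=shot("side","pics/side1.png")
A=cv2.resize(a[215:290,170:270],(400,300),interpolation=cv2.INTER_CUBIC); B=cv2.resize(b[180:255,240:340],(400,300),interpolation=cv2.INTER_CUBIC)
p=proj("side",[s["ee_pos"],s["ee_pos"]-[0,0,.025]]); print(p, (p-[240,180])*4)
cv2.imwrite("pics/c1.png",np.hstack([A,B])[:,:,::-1])
E
cat >> h.py <<'E'
_C=np.load("cams.npy",allow_pickle=True).item()
def cam(n): return _C[n]
E
```

```text
[0.51060921 0.20066443 0.11669388] 0.04673308723756541
[[281.13961433 201.60451453]
 [281.35397022 208.21859636]] [[164.5584573   86.4180581 ]
 [165.41588087 112.87438543]]
```

View pics/c1.png

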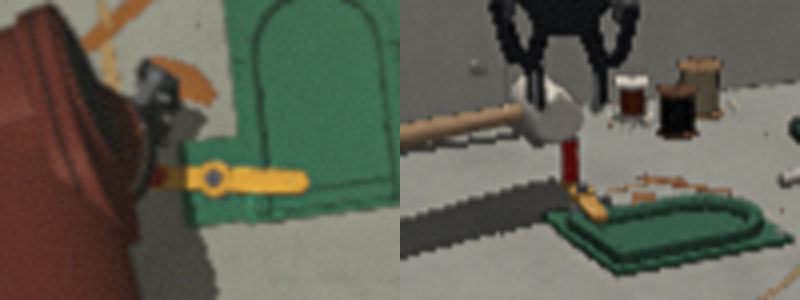

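In the side crop the open fingers, at x=140 and x=198, straddle the red post at x=170. Descend and grip.

Call:
move_arm --pt "0 0 -0.03 0 0 0 0.55" --pt "0 0 -0.056 0 0 0 0.55" --pt "0 0 -0.056 0 0 0 0.55" --pt "0 0 -0.056 0 0 0 0.1" --pt "0 0 -0.056 0 0 0 0.1" --pt "0 0 -0.056 0 0 0 0.1" --pt "0 0 -0.056 0 0 0 0.1" --pt "0 0 -0.056 0 0 0 0.1" --grip_force 25

```text
clock: 2.6
ee_pos: [0.5122, 0.2014, 0.0625]
orientation: [-0.502, 0.865, 0.0, 0.002]
wrist_force: [-0.6, 0.9, 9.3]
opening: 0.0156
grasp_force: 25.8
```

Call:
move_arm --pt "0.006 -0.001 0.003 0 0 0 0.1" --pt "0.012 -0.0025 0.003 0 0 0 0.1" --pt "0.018 -0.005 0.003 0 0 0 0.1" --pt "0.023 -0.0085 0.003 0 0 0 0.1" --pt "0.028 -0.013 0.003 0 0 0 0.1" --pt "0.031 -0.017 0.003 0 0 0 0.1" --pt "0.032 -0.018 0.003 0 0 0 0.1" --pt "0.032 -0.018 0.003 0 0 0 0.1"

```text
clock: 3.4
ee_pos: [0.5421, 0.1848, 0.0636]
orientation: [-0.503, 0.864, 0.001, 0.0]
wrist_force: [-1.8, 7.1, -5.4]
opening: 0.0156
grasp_force: 26.1
```

Keeper is at about 1.05 rad. Release it, rise and go over the form.

Call:
move_arm --pt "0 0 0 0 0 0 0.4" --pt "0 0 0 0 0 0 0.4" --pt "0 0 0 0 0 0 0.4" --pt "0 0 0.05 0 0 0 0.4" --pt "0 0 0.09 0 0 0 0.5" --pt "-0.104 -0.364 0.09 0 0 -35 0.85" --pt "-0.104 -0.364 0.09 0 0 -35 0.85" --pt "-0.104 -0.364 0.09 0 0 -35 0.85" --pt "-0.104 -0.364 0.09 0 0 -35 0.85" --pt "-0.104 -0.364 0.09 0 0 -35 0.85" --pt "-0.104 -0.364 0.09 0 0 -35 0.85" --pt "-0.104 -0.364 0.09 0 0 -35 0.85"

```text
clock: 4.6
ee_pos: [0.4458, -0.1559, 0.1539]
orientation: [-0.219, 0.976, 0.0, 0.001]
wrist_force: [0.4, 0.0, -0.4]
opening: 0.0727
grasp_force: 0.0
```

Call:
move_arm --pt "0 0 0 0 0 0 0.85" --pt "0 0 0 0 0 0 0.85" --pt "0 0 0 0 0 0 0.85"

```text
clock: 4.9
ee_pos: [0.447, -0.153, 0.1535]
orientation: [-0.22, 0.976, 0.0, 0.0]
wrist_force: [0.8, 1.5, 0.3]
opening: 0.0728
grasp_force: 0.0
```

Run:
```python
from h import *
s=observe(); print(s["clock"],s["ee_pos"],s["orientation"],s["opening"])
R_=R.from_quat(s["orientation"]).as_matrix(); print(np.degrees(np.arctan2(R_[1,1],R_[0,1])),R_[:,2])
a=shot("top","pics/top2.png"); b=shot("side","pics/side2.png")
A=cv2.resize(a[215:315,190:380],(400,210),interpolation=cv2.INTER_CUBIC); B=cv2.resize(b[205:295,245:345],(400,360),interpolation=cv2.INTER_CUBIC)
A=np.vstack([A,np.zeros((150,400,3),np.uint8)])
cv2.imwrite("pics/c2.png",np.hstack([A,B])[:,:,::-1])
```

```text
4.9 [ 0.4469738  -0.15296113  0.15345012] [-2.19521551e-01  9.75607623e-01  1.00390100e-04  2.10503920e-04] 0.07278670894582634
115.36186789150152 [ 3.66662878e-04  2.88302987e-04 -9.99999891e-01]
```

View pics/c2.png

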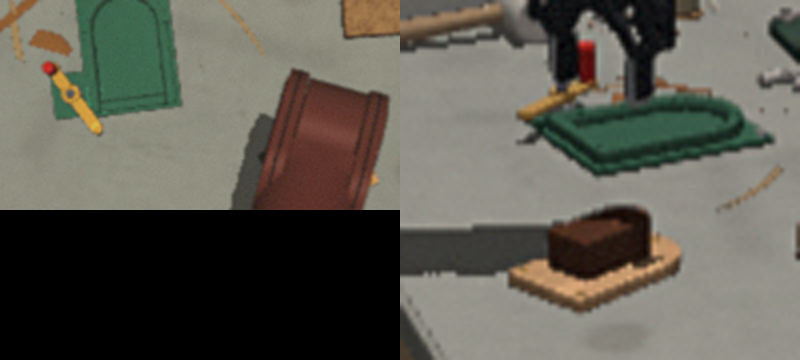

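The picture shows the keeper swung clear (tip at crop (97,130), outside the holder) and the whole pocket visible. I'll refine the pocket pose from it.

```bash
cat > fit3.py <<'E'
from fit import *
exec(open("go.py").read().split("for n,fb")[0].split("import *")[1])
im=cv2.imread("pics/top2.png",0).astype(np.float32); im=im-cv2.GaussianBlur(im,(0,0),4)
def line(p,off,z):
    a=np.linspace(-1.5,1.5,40); r=.042+off
    P=[[.025+r*np.cos(t),r*np.sin(t),z] for t in a]+[[x,k*r,z] for k in(1,-1) for x in np.linspace(-.06,.025,40)]+[[-.067-off,y,z] for y in np.linspace(-.036,.036,32)]
    u=proj("top",place(P,p)).astype(np.float32)
    return cv2.remap(im,u[None,:,0],u[None,:,1],cv2.INTER_LINEAR).mean()
for off,z in((0,.012),(.0015,.016),(.003,.02)):
    f2=lambda p:line(p,off,z)
    r=nm(f2,[.5738,.0905,.12],[.004,.004,.03]); print(off,r.round(4),f2(r))
E
python3 fit3.py
```

```text
0 [0.574  0.0905 0.1272] -14.539493
0.0015 [0.5736 0.0901 0.134 ] -17.08792
0.003 [0.5734 0.0897 0.1374] -12.580803
```

Call:
move_arm --pt "-0.008 -0.026 -0.03 0 0 0 0.9" --pt "-0.008 -0.026 -0.06 0 0 0 0.9" --pt "-0.008 -0.026 -0.06 0 0 0 0.9" --pt "-0.008 -0.026 -0.06 0 0 0 0.9"

```text
clock: 5.4
ee_pos: [0.4388, -0.179, 0.0936]
orientation: [-0.22, 0.976, 0.0, -0.001]
wrist_force: [0.7, 0.4, 1.0]
opening: 0.0771
grasp_force: 0.0
```

Call:
move_arm --pt "0 0 -0.03 0 0 0 0.9" --pt "0 0 -0.051 0 0 0 0.9" --pt "0 0 -0.051 0 0 0 0.9" --pt "0 0 -0.051 0 0 0 0.4" --pt "0 0 -0.051 0 0 0 0.4" --pt "0 0 -0.051 0 0 0 0.4" --pt "0 0 -0.051 0 0 0 0.4" --pt "0 0 -0.051 0 0 0 0.4" --grip_force 45

```text
clock: 6.2
ee_pos: [0.4399, -0.1798, 0.0441]
orientation: [-0.219, 0.976, -0.0, 0.001]
wrist_force: [-1.2, 1.7, 7.5]
opening: 0.0429
grasp_force: 45.6
```

Run:
```python
from h import *
s=observe(); print(s["clock"],s["ee_pos"],s["opening"],s["grasp_force"],s["wrist_force"])
b=shot("side","pics/side3.png")
cv2.imwrite("pics/c3.png",cv2.resize(b[215:295,245:345],(600,480),interpolation=cv2.INTER_CUBIC)[:,:,::-1])
```

```text
6.2 [ 0.43991537 -0.179791    0.0440556 ] 0.04287521213528194 45.62488317489624 [-1.20877468  1.72174259  7.51803589]
```

View pics/c3.png

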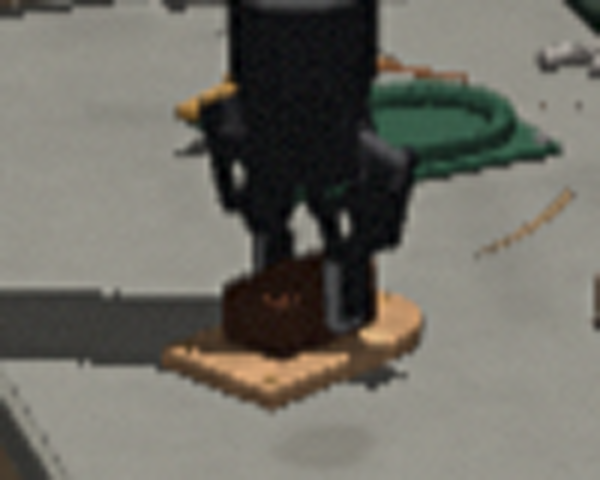

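The side view shows the pads on both sides of the plug and the form flat. Lift it and carry it over the pocket.

Call:
move_arm --pt "0 0 0.02 0 0 0 0.4" --pt "0 0 0.05 0 0 0 0.4" --pt "0.03 0.06 0.08 0 0 -4 0.4" --pt "0.06 0.12 0.08 0 0 -8 0.4" --pt "0.09 0.18 0.08 0 0 -12 0.4" --pt "0.115 0.23 0.08 0 0 -16 0.4" --pt "0.128 0.255 0.08 0 0 -18 0.4" --pt "0.135 0.27 0.08 0 0 -18 0.4" --pt "0.135 0.27 0.08 0 0 -18 0.4" --pt "0.135 0.27 0.08 0 0 -18 0.4" --pt "0.135 0.27 0.08 0 0 -18 0.4"

```text
clock: 7.35
ee_pos: [0.5731, 0.0888, 0.1225]
orientation: [-0.063, 0.998, -0.0, -0.0]
wrist_force: [-0.5, -0.9, -3.5]
opening: 0.0432
grasp_force: 48.4
```

```bash
cat > st.py <<'E'
from h import *
s=observe(); M=R.from_quat(s["orientation"]).as_matrix()
print(s["clock"],s["ee_pos"].round(4),"yaw",np.degrees(np.arctan2(M[1,1],M[0,1])).round(2)-90,"tilt",M[:2,2].round(4),s["opening"],s["grasp_force"],s["wrist_force"].round(1))
E
python3 st.py
python3 - <<'E'
from h import *
a=shot("side","pics/side4.png")
h=cv2.cvtColor(a,cv2.COLOR_RGB2HSV).astype(int)
import fit
s=observe(); e=s["ee_pos"]
# predicted outline of held form in side view
out=cv2.resize(a[190:250,255:365],(770,420),interpolation=cv2.INTER_CUBIC)
M=R.from_quat(s["orientation"]).as_matrix(); yaw=np.arctan2(M[1,1],M[0,1])-np.pi/2
p=[e[0]-.0009*np.cos(yaw),e[1]-.0009*np.sin(yaw),yaw,e[2]-.044]
for z in(0,.012):
    u=(proj("side",fit.place(fit.dshape(-.065,.025,.04,z),p))-[255,190]+.5)*7-.5
    cv2.polylines(out,[u.round().astype(np.int32)],True,(255,0,255),1,cv2.LINE_AA)
cv2.imwrite("pics/c4.png",out[:,:,::-1])
E
```

```text
7.35 [0.5731 0.0888 0.1225] yaw 7.25 tilt [-0.0004 -0.0009] 0.04317127600013544 48.43742072582245 [-0.5 -0.9 -3.5]
```

View pics/c4.png

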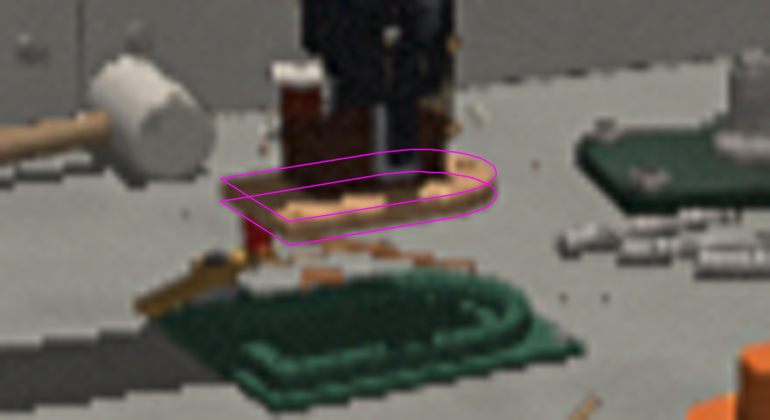

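The held form matches the prediction (outline within about 1 px, square corner at (288,243)). Small correction, then lower it.

Call:
move_arm --pt "0.0015 0.0015 -0.02 0 0 0 0.4" --pt "0.0015 0.0015 -0.04 0 0 0 0.4" --pt "0.0015 0.0015 -0.053 0 0 0 0.4" --pt "0.0015 0.0015 -0.053 0 0 0 0.4" --pt "0.0015 0.0015 -0.053 0 0 0 0.4"

```text
clock: 7.9
ee_pos: [0.5752, 0.0909, 0.0698]
orientation: [-0.063, 0.998, -0.0, 0.0]
wrist_force: [0.5, 0.2, -3.8]
opening: 0.043
grasp_force: 48.3
```

```bash
python3 st.py
```

```text
7.9 [0.5752 0.0909 0.0698] yaw 7.239999999999995 tilt [ 0.0002 -0.0002] 0.04302151986270987 48.27618598937988 [ 0.5  0.2 -3.8]
```

Call:
move_arm --pt "-0.0005 -0.0005 -0.003 0 0 0 0.4" --pt "-0.0005 -0.0005 -0.006 0 0 0 0.4" --pt "-0.0005 -0.0005 -0.009 0 0 0 0.4" --pt "-0.0005 -0.0005 -0.012 0 0 0 0.4" --pt "-0.0005 -0.0005 -0.012 0 0 0 0.4"

```text
clock: 8.4
ee_pos: [0.5744, 0.0911, 0.0569]
orientation: [-0.064, 0.998, -0.0, -0.0]
wrist_force: [0.2, -0.1, -4.6]
opening: 0.043
grasp_force: 48.4
```

Call:
move_arm --pt "0 0 -0.002 0 0 0 0.4" --pt "0 0 -0.004 0 0 0 0.4" --pt "0 0 -0.0055 0 0 0 0.4" --pt "0 0 -0.0055 0 0 0 0.4" --pt "0 0 -0.0055 0 0 0 0.4"

```text
clock: 8.9
ee_pos: [0.5746, 0.0911, 0.0521]
orientation: [-0.064, 0.998, 0.0, -0.0]
wrist_force: [-3.6, -1.5, 6.0]
opening: 0.043
grasp_force: 49.3
```

It is on the floor at z = 0.052, with the contact force reversed. Release.

Call:
move_arm --pt "0 0 0.0005 0 0 0 0.55" --pt "0 0 0.0005 0 0 0 0.65" --pt "0 0 0.0005 0 0 0 0.65" --pt "0 0 0.0005 0 0 0 0.65" --pt "0 0 0.03 0 0 0 0.65" --pt "0 0 0.07 0 0 0 0.6" --pt "-0.033 0.093 0.08 0 0 52 0.5" --pt "-0.033 0.093 0.08 0 0 52 0.5" --pt "-0.033 0.093 0.08 0 0 52 0.5" --pt "-0.033 0.093 0.08 0 0 52 0.5" --pt "-0.033 0.093 0.08 0 0 52 0.5" --pt "-0.033 0.093 0.08 0 0 52 0.5"

```text
clock: 10.1
ee_pos: [0.5416, 0.1844, 0.1319]
orientation: [-0.494, 0.869, -0.0, 0.0]
wrist_force: [0.3, -0.3, 0.6]
opening: 0.0429
grasp_force: 0.0
```

```bash
python3 st.py
python3 - <<'E'
from h import *
a=shot("side","pics/side5.png"); t=shot("top","pics/top5.png")
A=cv2.resize(t[190:290,190:290],(400,400),interpolation=cv2.INTER_CUBIC)
B=cv2.resize(a[190:250,270:330],(400,400),interpolation=cv2.INTER_CUBIC)
cv2.imwrite("pics/c5.png",np.hstack([A,B])[:,:,::-1])
E
```

```text
10.1 [0.5416 0.1844 0.1319] yaw 59.24000000000001 tilt [0.0002 0.0001] 0.04289121325251143 0.0 [ 0.3 -0.3  0.6]
```

View pics/c5.png

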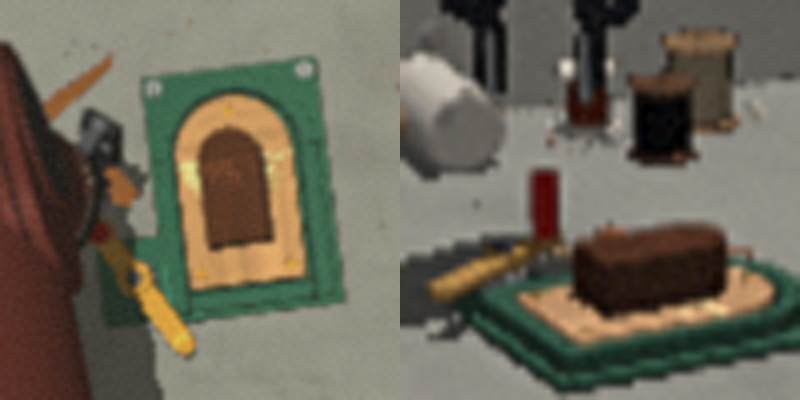

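The form is flush in the pocket, round end at crop (232,95), and the post is at (100,230). Grip the post again and swing it back.

Call:
move_arm --pt "0 0 -0.04 0 0 0 0.5" --pt "0 0 -0.068 0 0 0 0.5" --pt "0 0 -0.068 0 0 0 0.5" --pt "0 0 -0.068 0 0 0 0.1" --pt "0 0 -0.068 0 0 0 0.1" --pt "0 0 -0.068 0 0 0 0.1" --pt "0 0 -0.068 0 0 0 0.1" --pt "0 0 -0.068 0 0 0 0.1" --grip_force 25

```text
clock: 11.0
ee_pos: [0.5426, 0.1845, 0.0654]
orientation: [-0.491, 0.871, -0.0, 0.001]
wrist_force: [-2.1, -0.4, 7.5]
opening: 0.015
grasp_force: 25.0
```

Call:
move_arm --pt "-0.004 0.005 0 0 0 3 0.1" --pt "-0.009 0.009 0 0 0 6 0.1" --pt "-0.015 0.0125 0 0 0 10 0.1" --pt "-0.021 0.0145 0 0 0 14 0.1" --pt "-0.026 0.0155 0 0 0 17 0.1" --pt "-0.03 0.016 0 0 0 20 0.1" --pt "-0.034 0.016 0 0 0 23 0.1" --pt "-0.037 0.0155 0 0 0 25 0.1" --pt "-0.0385 0.0155 0 0 0 25 0.1" --pt "-0.0385 0.0155 0 0 0 25 0.1"

```text
clock: 12.0
ee_pos: [0.5056, 0.2018, 0.0657]
orientation: [-0.669, 0.744, -0.001, 0.004]
wrist_force: [6.2, 4.9, -0.0]
opening: 0.0155
grasp_force: 26.9
```

Call:
move_arm --pt "-0.002 0 0 0 0 0 0.1" --pt "-0.004 0 0 0 0 0 0.1" --pt "-0.004 0 0 0 0 0 0.1"

```text
clock: 12.3
ee_pos: [0.5043, 0.2015, 0.0659]
orientation: [-0.668, 0.744, -0.002, 0.006]
wrist_force: [19.4, 5.6, -11.7]
opening: 0.0155
grasp_force: 26.1
```

The force rose to 19 N, so the keeper is at its stop. Relax, release, rise and retreat.

Call:
move_arm --pt "0.002 0 0 0 0 0 0.1" --pt "0.003 0 0 0 0 0 0.4" --pt "0.003 0 0 0 0 0 0.45" --pt "0.003 0 0 0 0 0 0.45" --pt "0.003 0 0.05 0 0 0 0.45" --pt "0.003 0 0.1 0 0 0 0.45" --pt "0.003 0 0.14 0 0 0 0.45" --pt "-0.1 0.2 0.16 0 0 0 0.45" --pt "-0.1 0.2 0.16 0 0 0 0.45" --pt "-0.1 0.2 0.16 0 0 0 0.45" --pt "-0.1 0.2 0.16 0 0 0 0.45" --pt "-0.1 0.2 0.16 0 0 0 0.45"

```text
clock: 13.5
ee_pos: [0.3957, 0.4037, 0.2242]
orientation: [-0.67, 0.742, 0.001, 0.0]
wrist_force: [0.4, -0.1, 0.3]
opening: 0.0383
grasp_force: 0.0
```

```bash
python3 st.py
python3 - <<'E'
from h import *
a=shot("side","pics/side6.png"); t=shot("top","pics/top6.png")
A=cv2.resize(t[190:290,190:290],(400,400),interpolation=cv2.INTER_CUBIC)
B=cv2.resize(a[190:250,270:330],(400,400),interpolation=cv2.INTER_CUBIC)
cv2.imwrite("pics/c6.png",np.hstack([A,B])[:,:,::-1])
E
```

```text
13.5 [0.3957 0.4037 0.2242] yaw 84.15 tilt [-0.0009  0.0014] 0.03829309758400149 0.0 [ 0.4 -0.1  0.3]
```

View pics/c6.png

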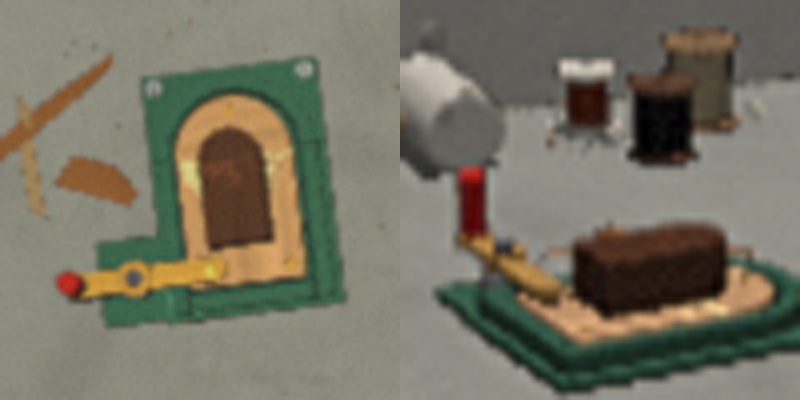

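The keeper bar now lies parallel to the holder's cross axis, from post (68,285) to tip (225,270), over the square end. The form is flush and the gripper is clear. Handing in.

```bash
python3 -c "
from bench import job_done; print(job_done())"
```

```text
the job is handed in; nothing more can be done
None
```

I handed the job in at about 13.5 s: the form looks flush in the pocket, round end to round end. The keeper is back at its stop over the square end and the gripper is clear; the hand-in returned no verdict.

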